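Flag the empty pot of a screw carousel and present it at the front

TASK

The empty pot of the screw carousel is about to be filled with the new batch: take the red spring clip from the rim of the grey tray and clip it upright over the top edge of that pot's outer wall, well down and gripping by itself, and bring that pot round to the front, squarely behind the yellow catch tray. Finish with your gripper closed on the carousel's black handle, holding the turntable still while I fill the pot: do not let go at the end. Leave everything else on the bench where it is.

Things in the scene. Friction and masses are not known exactly. Their poses are not given: they have to be found in the camera images.
- stand: fixed stand of the screw carousel; origin on the turning axis at bench level, z up. Its -x axis points to the front, where a yellow catch tray (50 mm deep, 100 wide, 16 high) lies on the bench with its middle 162 mm from the axis. It never moves during the job.
- carousel (a joint): turntable angle in rad, anticlockwise from above; 0 or any whole turn: the empty pot faces front. Turns endlessly both ways on a light bearing (0.03 N m friction, about 0.01 kg m2), starts at 0.7 to 5.6. Disc, radius 132 mm, top 22 mm above the bench, with six square blue open pots (60 x 60 mm, 58 tall) at 60 degree steps; rims 80 mm above the bench, flat outer faces 121.5 mm from the axis.
- empty_rim (a point): middle of the top edge of the empty pot's outer wall (wall 3 mm thick, 60 long), 120 mm from the turning axis, 80 above the bench; turns with the carousel. -x points outwards, square to the wall, y along it, z up. The empty pot has a white bottom and an orange label outside; the other five hold stock below their rims and have white labels.
- handle (a point): black bar handle over the turning axis, 70 mm long, 16 wide, 22 tall, on a 22 mm column, turning with the carousel; this point at its centre, on the axis, 137 mm above the bench (top at 148). Length along its own y (parallel to the empty pot's outer wall); to be gripped across its 16 mm, along x.
- clip_tray: grey open tray, 100 mm (x) x 160 (y), 70 tall, walls 3 mm, fixed to the bench; origin at the centre of its underside. The two clips sit on its wall at -x, 40 mm to either side of the wall's middle.
- red_clip: red spring clip (~40 g) like a big clothes peg, upright astride the tray's rim, jaws down. Origin on its pivot (5 mm above the rim: a 10 mm barrel there stops it going lower), z up, pivot along y, squeezed along x. Two flat arms, 20 mm wide (y), rise from 4 to 46 mm above the pivot and spread: outer faces 34 mm apart at 28 mm above the pivot, 42 at the top. Jaws reach 28 mm below the pivot.
- red_clip_mouth (a point): point midway between the red clip's jaws, 18 mm below its pivot, 10 mm above the jaw tips. The jaws are flat, 22 mm wide (y); sprung shut they grip a 3 mm wall with about 5 N.
- red_clip_near: one arm and jaw of the red clip; origin on the pivot. Squeezing both arms 28 mm above the pivot (4 N to begin, 7 N at the stop; 15 N is ample) opens the jaws evenly until the arms are upright and parallel, 18 mm over their outer faces: the jaws are then 18 mm apart at the tips, 6 mm just under the barrel.
- red_clip_far: the other arm and jaw of the red clip; origin on the pivot
- green_clip: green clip of the same make on the same rim, 80 mm beside the red one: leave it
- meter: yellow handheld multimeter lying flat, 150 x 75 x 36 mm, origin under its centre: leave it
- spool: small white solder spool standing on its flange, 56 mm across, 38 tall, origin under its centre: leave it
- mug: white mug, 80 mm across, 95 tall, handle at its +y, origin under its centre: leave it
- tape: blue roll of tape lying flat, 100 mm across, 24 tall, origin under its centre: leave it
- driver: orange screwdriver lying flat beyond the carousel, 200 mm long, along its own x, origin under its middle: leave it
- carton: small brown carton, 90 x 120 x 55 mm, origin under its centre: leave it
Not all that is in view belongs to the job. Of the things shaped like the red_clip, the red one is meant.

How it is judged:
By the outcome, as a careful person would: the job done as asked, in the order asked, and still so for the second after the job is handed in, while the arm keeps its last pose, push and grip.
It also fails if it takes over 69 s, if anything falls off the work surface, if the arm or the gripper's body presses on something with over 40 N, if the wrist force passes 120 N, or if a joint passes its speed limit or range.

ROBOT

A 6-joint arm with a two-finger parallel gripper is mounted at the origin on the work surface. World frame = base frame: x ahead of the robot, y to its left, z up, the work surface at z = 0. Lengths are in mm, angles in rad, forces in N, time in s.
With the tool pointing down it reaches from about 350 to 775 mm from the base axis. Payload 7.3 kg.
Tool frame: the origin (TCP) lies at the very end of the fingers, on their centre line; the grasp point (between the pads) lies 19 mm behind it; z points along the fingers, y is the line along which they close (so a half turn about z gives the same grasp; the last joint's range is limited). The gripper opens to 92 mm and grips with 3 to 60 N. Pads are 19 mm wide; open, the fingers measure 130 mm over their backs; the gripper's body (75 mm by 190 mm) begins 47 mm behind the grasp point.
Start: joints at [1.14, 0.342, 1.524, -0, 1.275, -0.146], TCP at [147.492, 503.876, 226.741] pointing down, gripper open.
Joint ranges: [-2.53, 2.53], [-0.77, 2.02], [0.04, 2.7], [-1, 4.14], [0.28, 2.66], [-3.11, 3.11]. Speed limits (rad/s): [2.57, 2.57, 3.14, 3.14, 3.14, 3.14].

INTERFACE

Orientations are given as [roll, pitch, yaw] about the fixed x, y, z axes, in that order (R = Rz(yaw) Ry(pitch) Rx(roll)).
In Python, from plant import * gives the robot as it stands.
- The arm moves only by the tool arm_command, never from a script. Its arguments are lists of equal length, an entry for each row: "gripper": the finger opening in mm, from 0 to 91.8; "dp": the shift along the tool's x, y, z in units of 25 mm (1.0 is 25 mm), a list of three; "twist": the turn about the tool's z in units of 5 degrees (1.0 is 5 degrees). A call has exactly 5 rows; each row shifts and turns the commanded pose from where the row before left it, along the tool's axes as they then stand; what a row does not reach is not made up. A row lasts 1/8 s, in which the tool goes at most 62.5 mm and 10.7 degrees, less where a joint would pass 70% of its speed; a pose out of reach is approached as far as the arm can. A call is refused whole if a number of a shift passes 1 or a number of a turn 1, either way. A call with a gripper value outside its range is refused whole. The fingers move at their own pace and stop on an object; the grip force is fixed at half the most. Time passes only in rows, so rows that do not move let the fingers close, or fill a call up. It gives the time, the measured TCP pose, the force, the opening and the grip force at its end, in the units of the state.
- get_obs(): the state, without advancing time (a new reading comes with each control period).
- capture(name): name is "scene" or "top" or "wrist"; returns the picture (420x560x3 uint8, red, green, blue); there is no depth.
- get_calibration(name): a dict with "mtx" (3x3 intrinsics, pixels), "position" and "attitude" of the camera in the world; the wrist camera has in their place "mount" (4x4, takes a point from camera to tool coordinates, whose origin is the TCP and whose axes are the flange's). Camera axes: x right, y down, z forward; pixel columns grow to the right and rows downward; lengths in mm; the calibration is good to about 2 mm. The wrist camera is an equidistant fisheye: a pixel r from the principal point sees the ray r / f radians off the axis. A picture is of the moment at which its call begins: read the wrist's pose just before it. get_calibration takes no time and is no camera call.
- close_job(): hands the job in; it is judged then, once.
The state is a dict: "time": time; "joint_positions": joint angles; "dq": joint speeds; "tau": joint torques, N m; "tool_pos": TCP position; "tcp_rot": TCP orientation; "contact_force": force on the tool from outside, world axes, zero at the start; "moment": the same for the moment, N m; "grip_width": finger opening in mm; "finger_force": force on a finger pad.
Only numpy, scipy, OpenCV 4.12 (cv2) and the standard library are available. Lean on these libraries where they do the work, as an engineer would, in place of code of your own. Each camera call takes 0.05 s, during which the arm holds its last target. There are 200 camera calls.

## Working session

There is one attempt and no reset: what is moved stays moved. The work goes in short steps, Python scripts to look and compute and a tool call to move; the robot and the scene stay as the last step left them, time stands still between calls to the robot, and variables do not carry over. Pictures are saved under pics/ and viewed, at most 10 in all, crops included, and the job is handed in when it is done.

Besides the shell and the picture viewer there is one more tool, called after "Emit:" as name(argument=value, ...) on one line, values as JSON. arm_command: Moves the arm, as the interface text tells. Its arguments: {"type":"object","properties":{"gripper":{"type":"array"},"dp":{"type":"array"},"twist":{"type":"array"}},"required":["gripper","dp","twist"]}

```bash
mkdir -p pics; cat > h.py <<'E'
from plant import *
import numpy as np, cv2
from scipy.spatial.transform import Rotation as R
E
python3 - <<'E'
from h import *
o=get_obs(); print(o)
for n in("scene","top","wrist"):
    c=get_calibration(n); print(n,c)
a=capture("scene");b=capture("top")
cv2.imwrite("pics/scene.png",cv2.resize(a[:,:,::-1],(800,600),interpolation=cv2.INTER_CUBIC));cv2.imwrite("pics/top.png",cv2.resize(b[:,:,::-1],(800,600),interpolation=cv2.INTER_CUBIC))
np.savez("im0.npz",a=a,b=b)
E
```

```text
{'time': 0.0, 'joint_positions': array([ 1.13999045e+00,  3.42723914e-01,  1.52501459e+00,  1.55712569e-06,
        1.27537170e+00, -1.46005284e-01]), 'dq': array([-0.00020338, -0.00049953, -0.000774  ,  0.00027638, -0.00026049,
        0.00010678]), 'tau': array([-3.85188478e-04, -4.31265843e+01, -2.44214523e+01,  7.14380457e-02,
        5.60346292e-02, -1.66327150e-04]), 'tool_pos': array([147.32009461, 503.49199353, 226.04518197]), 'tcp_rot': array([-3.14009147e+00, -2.22255988e-04,  2.85679144e+00]), 'contact_force': array([-1.42609125, -0.56336004, -0.16361289]), 'moment': array([0.01596521, 0.00739171, 0.0063562 ]), 'finger_force': 0.0, 'grip_width': 91.52752936294925}
scene {'mtx': array([[459.37602332,   0.        , 269.72439191],
       [  0.        , 459.37602332, 205.69227241],
       [  0.        ,   0.        ,   1.        ]]), 'position': array([1229.42801036, -834.30059134,  883.5867913 ]), 'attitude': array([-2.20025298,  0.01364569,  0.69335886])}
top {'mtx': array([[423.21711461,   0.        , 278.70275562],
       [  0.        , 423.21711461, 207.8579885 ],
       [  0.        ,   0.        ,   1.        ]]), 'position': array([ 409.90633758,  -59.47140864, 1206.29797836]), 'attitude': array([-2.9941274 ,  0.02361892, -1.59795747])}
wrist {'mtx': array([[325.1922621 ,   0.        , 280.1748667 ],
       [  0.        , 325.1922621 , 216.29816222],
       [  0.        ,   0.        ,   1.        ]]), 'mount': array([[-8.89599837e-05, -9.64377172e-01, -2.64531025e-01,
         7.28991465e+01],
       [ 9.99999625e-01,  1.42219874e-04, -8.54771382e-04,
         6.16631234e-01],
       [ 8.61943576e-04, -2.64531002e-01,  9.64376797e-01,
        -1.56977235e+02],
       [ 0.00000000e+00,  0.00000000e+00,  0.00000000e+00,
         1.00000000e+00]])}
```

View pics/scene.png

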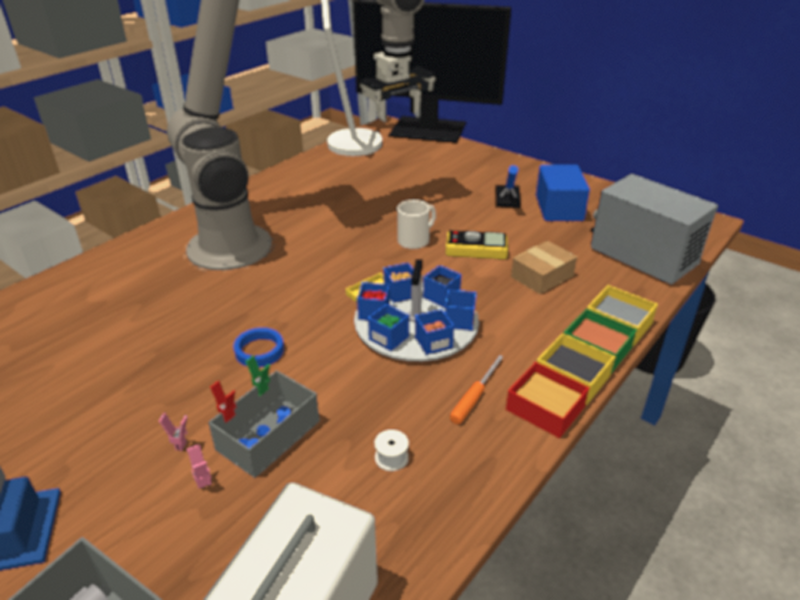

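View pics/top.png

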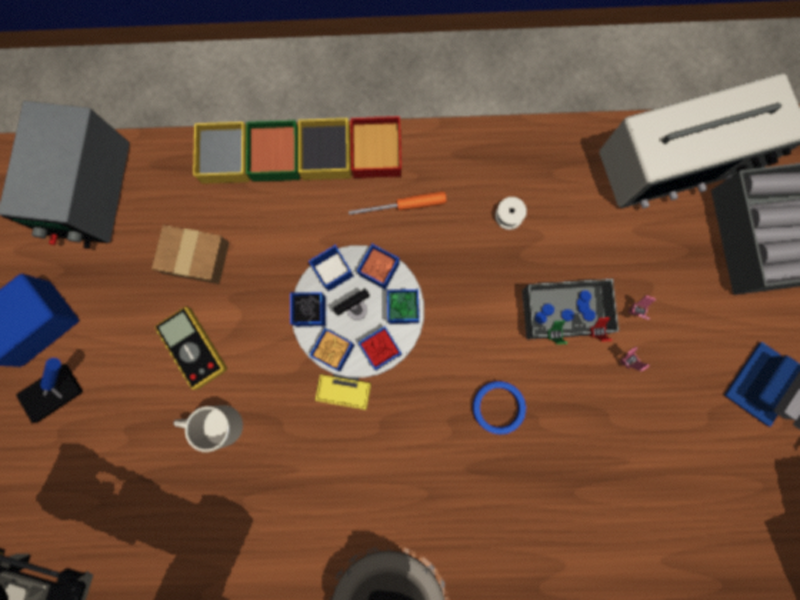

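The top view (800x600) shows the disc centred near (357,311), the empty pot with the white bottom at (330,267), the handle at (350,301) and the yellow tray at (343,391).

Clip-shaped things are red (601,328), green (557,331), and two pink ones lying at (643,308) and (632,358). Red on the tray rim fits the description. I'll confirm that in an enlarged crop and measure from it.

```bash
python3 - <<'E'
from h import *
d=np.load("im0.npz");a,b=d['a'],d['b']
def cr(im,x,y,w,h,W,H): return cv2.resize(im[y:y+h,x:x+w,::-1],(W,H),interpolation=cv2.INTER_CUBIC)
# each tile 400x300
t=[cr(a,140,240,100,75,400,300),cr(a,240,175,100,75,400,300),cr(b,360,180,100,75,400,300),cr(b,190,165,120,90,400,300)]
m=np.vstack([np.hstack(t[:2]),np.hstack(t[2:])])
cv2.imwrite("pics/m1.png",m)
E
```

```text
(no output)
```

View pics/m1.png

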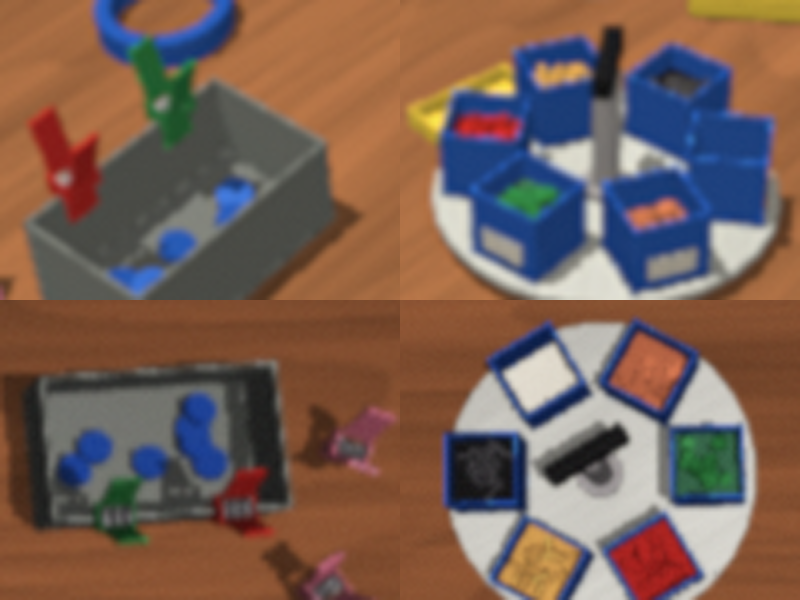

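The crop confirms the red clip astride the tray's robot-side rim, with its pivot at scene tile (65,178) and top tile (240,508). The green clip is beside it, the pink ones are off the tray, and the pot with the white bottom is at upper left in the top view.

```bash
cat >> h.py <<'E'
def ray(n,px,st=None):
    """world origin and unit direction of a pixel"""
    c=get_calibration(n);K=c['mtx'];u=(px[0]-K[0,2])/K[0,0];v=(px[1]-K[1,2])/K[1,1]
    if n!='wrist':
        d=R.from_euler('xyz',c['attitude']).apply([u,v,1]);o=np.array(c['position'])
    else:
        th=np.hypot(u,v);s=np.sin(th)/max(th,1e-9)
        W=np.eye(4);W[:3,:3]=R.from_euler('xyz',st[1]).as_matrix();W[:3,3]=st[0]
        T=W@c['mount'];d=T[:3,:3]@[u*s,v*s,np.cos(th)];o=T[:3,3]
    return o,d/np.linalg.norm(d)
def onz(r,z): o,d=r; return o+d*(z-o[2])/d[2]
def tri(*rs):
    A=sum(np.eye(3)-np.outer(d,d) for o,d in rs);b=sum((np.eye(3)-np.outer(d,d))@o for o,d in rs)
    p=np.linalg.solve(A,b);return p,[np.linalg.norm(np.cross(p-o,d)) for o,d in rs]
def proj(n,P,st=None):
    c=get_calibration(n);K=c['mtx']
    if n!='wrist':
        q=R.from_euler('xyz',c['attitude']).inv().apply(np.array(P)-c['position']);return K[:2,:2]@(q[:2]/q[2])+K[:2,2]
    W=np.eye(4);W[:3,:3]=R.from_euler('xyz',st[1]).as_matrix();W[:3,3]=st[0]
    q=np.linalg.inv(W@c['mount'])@np.r_[P,1];r=np.hypot(*q[:2]);th=np.arctan2(r,q[2])
    return K[:2,:2]@(q[:2]/r*th)+K[:2,2]
E
python3 - <<'E'
from h import *
np.set_printoptions(precision=1,suppress=True)
S=lambda x,y:ray('scene',(140+x/4,240+y/4)); S2=lambda x,y:ray('scene',(240+(x-400)/4,175+y/4))
T=lambda x,y:ray('top',(360+x/4,180+(y-300)/4)); T2=lambda x,y:ray('top',(190+(x-400)/3.3333,165+(y-300)/3.3333))
print('red pivot',tri(S(65,178),T(240,508)))
print('green pivot',tri(S(163,104),T(115,516)))
print('handle top',tri(S2(612,30),T2(625,437)), tri(S2(604,62),T2(585,456)))
for p in [(35,525),(292,508),(277,362),(40,378)]: print('traycorner',onz(T(*p),70))
for p in [(545,475),(625,437)]: print('hend',onz(T2(*p),148))
print('disc',onz(T2(603,477),22))
for p in [(490,360),(548,325)]: print('rim',onz(T2(*p),80))
for p in [(316*.7,407*.7),(369*.7,411*.7),(320*.7,374*.7),(371*.7,379*.7)]: print('ytray',onz(ray('top',p),16))
E
```

```text
red pivot (array([ 502.9, -410.6,   74.8]), [np.float64(0.933625099248678), np.float64(0.933625099248727)])
green pivot (array([ 499.6, -328.4,   73.7]), [np.float64(0.2607780068115181), np.float64(0.26077800681132884)])
handle top (array([577.4,  20.1, 178.6]), [np.float64(10.931716745982994), np.float64(10.931716745982962)]) (array([562.9,  47.4, 133.1]), [np.float64(0.658292231393137), np.float64(0.6582922313931642)])
traycorner [ 495.3 -276.    70. ]
traycorner [ 501.7 -447.2   70. ]
traycorner [ 600.7 -445.1   70. ]
traycorner [ 594.7 -285.1   70. ]
hend [546.7  76.1 148. ]
hend [573.9  14.8 148. ]
disc [559.7  43.   22. ]
rim [651.5 128.8  80. ]
rim [679.3  80.9  80. ]
ytray [376.1 129.4  16. ]
ytray [365.7  26.4  16. ]
ytray [439.5 121.1  16. ]
ytray [427.1  21.3  16. ]
```

Emit:
arm_command(gripper=[80,70,60,60,60], dp=[[0,0,0],[0,0,0],[0,0,0],[0,0,0],[0,0,0]], twist=[1,1,1,1,1])

```text
time: 0.72
tool_pos: [147.4, 503.6, 226.3]
tcp_rot: [-3.141, 0.0, 2.418]
contact_force: [-0.8, 0.8, -0.4]
grip_width: 60.0
finger_force: 0.0
```

Emit:
arm_command(gripper=[60,60,60,60,60], dp=[[0,0,0],[0,0,0],[0,0,0],[0,0,0],[0,0,0]], twist=[1,1,1,1,1])

```text
time: 1.35
tool_pos: [147.4, 503.6, 226.3]
tcp_rot: [-3.141, 0.001, 1.981]
contact_force: [-1.0, 0.4, -0.6]
grip_width: 59.9
finger_force: 0.0
```

Emit:
arm_command(gripper=[60,60,60,60,60], dp=[[0,0,0],[0,0,0],[0,0,0],[0,0,0],[-1,1,0]], twist=[1,1,1,1,0.3])

```text
time: 1.98
tool_pos: [173.2, 480.9, 226.2]
tcp_rot: [-3.141, 0.0, 1.61]
contact_force: [0.7, -0.6, -0.2]
grip_width: 59.7
finger_force: 0.0
```

Emit:
arm_command(gripper=[60,60,60,60,60], dp=[[-1,1,0],[-1,1,0],[-1,1,0],[-1,1,0],[-1,1,0]], twist=[0,0,0,0,0])

```text
time: 2.6
tool_pos: [304.3, 359.4, 226.5]
tcp_rot: [-3.141, 0.0, 1.609]
contact_force: [-0.3, -0.6, 0.4]
grip_width: 59.8
finger_force: 0.0
```

Emit:
arm_command(gripper=[60,60,60,60,60], dp=[[-1,1,0],[-1,1,0],[-1,1,0],[-1,1,0],[-1,1,0]], twist=[0,0,0,0,0])

```text
time: 3.22
tool_pos: [434.0, 239.3, 226.4]
tcp_rot: [-3.141, 0.0, 1.609]
contact_force: [0.4, 0.0, -0.4]
grip_width: 59.9
finger_force: 0.0
```

Emit:
arm_command(gripper=[60,60,60,60,60], dp=[[-1,1,0],[-1,1,0],[-1,1,0],[-1,0.6,0],[-1,0,0]], twist=[0,0,0,0,0])

```text
time: 3.85
tool_pos: [528.7, 117.7, 225.9]
tcp_rot: [-3.141, 0.0, 1.608]
contact_force: [-0.1, 0.2, 0.6]
grip_width: 60.1
finger_force: 0.0
```

```bash
cat >> h.py <<'E'
def snap(k):
    o=get_obs();im=capture("wrist");np.savez(k+".npz",im=im,p=o['tool_pos'],r=o['tcp_rot']);return o,im
E
python3 -c "
from h import *
o,im=snap('w0')"
```

Emit:
arm_command(gripper=[60,60,60,60,60], dp=[[-1,-0.1,0],[-1,-0.1,0],[-1,-0.1,0],[-1,-0.1,0],[-1,-0.1,0]], twist=[0,0,0,0,0])

```text
time: 4.53
tool_pos: [520.0, -7.0, 226.4]
tcp_rot: [-3.141, -0.0, 1.609]
contact_force: [0.2, 0.5, -0.5]
grip_width: 60.1
finger_force: 0.0
```

```bash
python3 -c "
from h import *
o,im=snap('w1')"
```

Emit:
arm_command(gripper=[60,60,60,60,60], dp=[[-1,-0.1,0],[-1,-0.1,0],[-1,-0.1,0],[-1,-0.1,0],[-1,-0.1,0]], twist=[0,0,0,0,0])

```text
time: 5.2
tool_pos: [512.5, -132.1, 226.4]
tcp_rot: [-3.141, -0.001, 1.609]
contact_force: [-0.6, 0.5, -0.1]
grip_width: 60.1
finger_force: 0.0
```

Emit:
arm_command(gripper=[60,60,60,60,60], dp=[[-1,-0.1,0],[-1,-0.1,0],[-1,-0.1,0],[-1,-0.1,0],[-1,-0.1,0]], twist=[0,0,0,0,0])

```text
time: 5.82
tool_pos: [505.0, -257.5, 226.4]
tcp_rot: [-3.141, -0.001, 1.609]
contact_force: [0.5, 0.1, 0.7]
grip_width: 59.9
finger_force: 0.0
```

```bash
python3 -c "
from h import *
o,im=snap('w2')"
```

Emit:
arm_command(gripper=[60,60,60,60,60], dp=[[-1,-0.1,0],[-1,-0.1,0],[-1,-0.1,0],[-1,-0.1,0],[-1,0,0]], twist=[0,0,0,0,0])

```text
time: 6.5
tool_pos: [499.3, -384.4, 226.6]
tcp_rot: [-3.142, -0.0, 1.608]
contact_force: [0.7, 0.0, 0.7]
grip_width: 60.2
finger_force: 0.0
```

```bash
python3 -c "
from h import *
o,im=snap('w3')
z=lambda k:np.load(k+'.npz')['im'][:,:,::-1]
f=lambda a:cv2.resize(a,(400,300),interpolation=cv2.INTER_AREA)
cv2.imwrite('pics/w.png',np.vstack([np.hstack([f(z('w0')),f(z('w1'))]),np.hstack([f(z('w2')),f(z('w3'))])]))"
```

```text
(no output)
```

View pics/w.png

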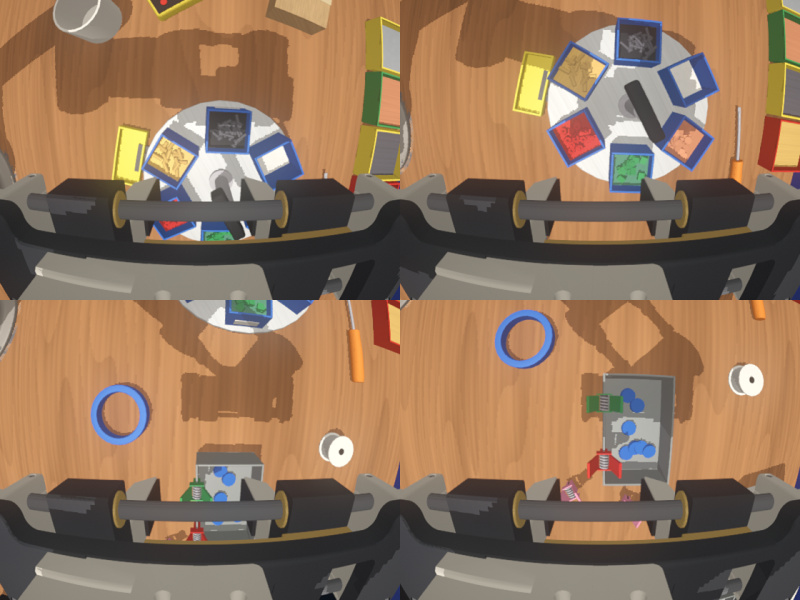

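The wrist views show the red clip at (605,465) and green clip at (604,404) in the lower right tile. The whole carousel is in the upper right tile, with the empty pot at (690,78) and the handle at (644,110). Next I'll enlarge both.

```bash
python3 -c "
from h import *
z=lambda k:np.load(k+'.npz')['im'][:,:,::-1]
f=lambda a,s:cv2.resize(a,None,fx=s,fy=s,interpolation=cv2.INTER_CUBIC)
A=f(z('w1')[20:270,150:410],2);B=f(z('w3')[200:270,255:325],4)
m=np.zeros((500,800,3),np.uint8);m[:,:520]=A;m[:280,520:]=B
cv2.imwrite('pics/m2.png',m)"
```

```text
(no output)
```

View pics/m2.png

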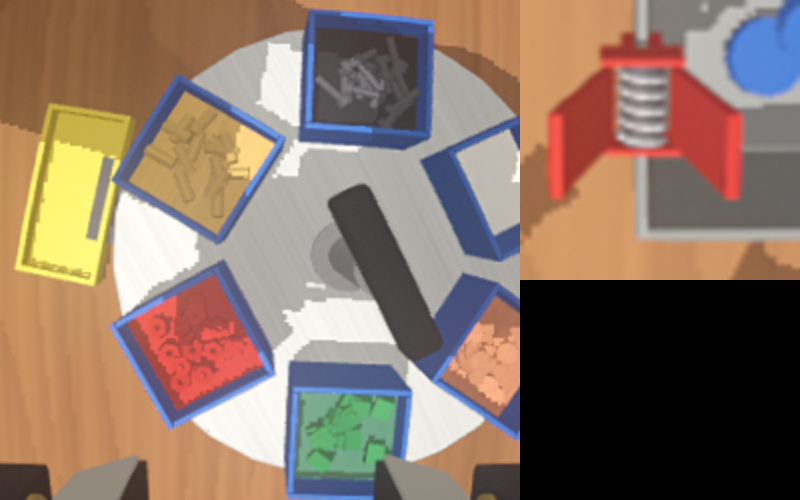

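```bash
python3 - <<'E'
from h import *
np.set_printoptions(precision=1,suppress=True)
def st(k): d=np.load(k+'.npz'); return d['p'],d['r']
s1,s3=st('w1'),st('w3'); print(s3)
A=lambda x,y,z:onz(ray('wrist',(150+x/2,20+y/2),s1),z)
B=lambda x,y,z:onz(ray('wrist',(255+(x-520)/4,200+y/4),s3),z)
L=[B(557,115,121),B(556,198,121)];Rr=[B(736,115,121),B(735,198,121)]
print('arms',L,Rr,'ctr',sum(L+Rr)/4); print('pivot',B(643,106,80))
print('trayedge',B(640,10,70),B(640,238,70))
h=[A(*p,148) for p in [(330,195),(368,188),(441,345),(412,358)]];print('handle',h,sum(h)/4)
for p,q in [(h[0],h[3]),(h[1],h[2])]: v=q-p;print(np.degrees(np.arctan2(v[1],v[0])))
for n,c in dict(black=[(305,12),(435,22),(430,138),(300,128)],red=[(112,325),(220,263),(274,375),(172,427)],tan=[(180,76),(284,143),(219,242),(114,180)]).items():
    P=np.array([A(*p,80) for p in c]);print(n,P.mean(0),[np.linalg.norm(P[i]-P[i-1]) for i in range(4)],[np.degrees(np.arctan2(*(P[i]-P[i-1])[1::-1]))%90 for i in range(4)])
t=np.array([A(*p,16) for p in [(50,103),(133,116),(97,285),(17,270)]]);print('tray',t,t.mean(0))
E
```

```text
(array([ 499.3, -384.4,  226.6]), array([-3.1, -0. ,  1.6]))
arms [array([ 484.7, -395.9,  121. ]), array([ 484.9, -414.8,  121. ])] [array([ 522.6, -394.5,  121. ]), array([ 523.6, -413.3,  121. ])] ctr [ 503.9 -404.6  121. ]
pivot [ 504.  -405.8   80. ]
trayedge [ 502.5 -384.1   70. ] [ 505.  -445.1   70. ]
handle [array([540.2,  74.7, 148. ]), array([553.9,  78.1, 148. ]), array([585.7,  21.7, 148. ]), array([574.7,  16.1, 148. ])] [563.6  47.6 148. ]
-59.488734640148635
-60.61566487999695
black [563.1 137.2  80. ] [np.float64(57.39092973352254), np.float64(62.04781296090156), np.float64(58.555534066756415), np.float64(61.312254695133554)] [np.float64(89.6503202335028), np.float64(1.2110309664843961), np.float64(88.95085316748133), np.float64(0.14533023886997398)]
red [486.1   2.3  80. ] [np.float64(58.247763313300176), np.float64(59.902491767454364), np.float64(59.41552576613816), np.float64(56.78538007400823)] [np.float64(30.42256101663905), np.float64(30.98850019529601), np.float64(27.416021058521295), np.float64(29.923808963230385)]
tan [486.1  91.9  80. ] [np.float64(57.81526635604584), np.float64(58.13345688958403), np.float64(55.17423137512062), np.float64(57.87020257823851)] [np.float64(59.496544596693994), np.float64(57.723902427722834), np.float64(59.245675817695314), np.float64(60.33149574717177)]
tray [[391.9 132.   16. ]
 [441.7 122.5  16. ]
 [422.7  24.9  16. ]
 [372.9  33.6  16. ]] [407.3  78.3  16. ]
```

Emit:
arm_command(gripper=[60,60,60,60,60], dp=[[-0.85,0.16,0],[0,0,1],[0,0,1],[0,0,1],[0,0,0.5]], twist=[0,0,0,0,0])

```text
time: 7.18
tool_pos: [503.9, -403.7, 137.6]
tcp_rot: [-3.14, -0.002, 1.609]
contact_force: [-0.1, -0.6, -0.4]
grip_width: 60.0
finger_force: 0.0
```

Emit:
arm_command(gripper=[60,60,60,60,60], dp=[[0,0,0.6],[0,0,0.6],[0,0,0.6],[0,0,0.4],[0,0,0]], twist=[0,0,0,0,0])

```text
time: 7.8
tool_pos: [504.1, -403.4, 83.2]
tcp_rot: [-3.141, -0.001, 1.609]
contact_force: [0.9, -0.0, 0.3]
grip_width: 59.8
finger_force: 0.0
```

```bash
python3 -c "
from h import *
o,im=snap('w4');print(o['tool_pos'],o['contact_force'])
cv2.imwrite('pics/w4.png',cv2.resize(im[190:290,220:340,::-1],None,fx=5,fy=5,interpolation=cv2.INTER_CUBIC))"
```

```text
[ 504.14987353 -403.4222015    83.21295414] [ 0.86214481 -0.03217763  0.27524204]
```

View pics/w4.png

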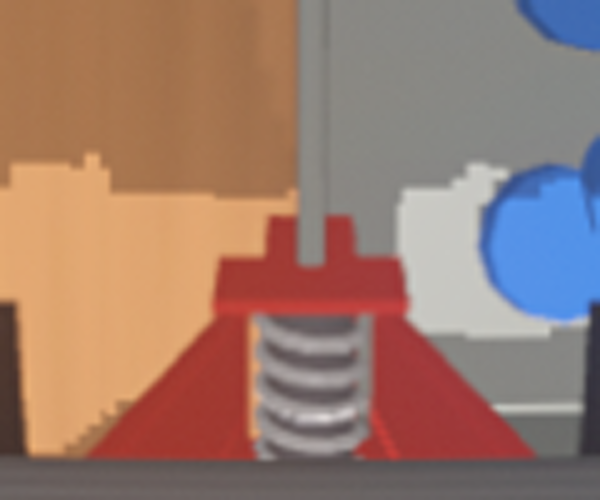

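The clip is centred between the fingers to about 1 mm, with the clip middle at x≈311 and the finger middle at 303. I'll nudge and squeeze.

Emit:
arm_command(gripper=[50,40,30,16,10], dp=[[-0.08,0.03,0],[0,0,0],[0,0,0],[0,0,0],[0,0,0]], twist=[0,0,0,0,0])

```text
time: 8.48
tool_pos: [505.8, -406.7, 86.4]
tcp_rot: [3.14, 0.003, 1.609]
contact_force: [-3.5, -0.1, 11.2]
grip_width: 17.1
finger_force: 30.0
```

Emit:
arm_command(gripper=[10,10,10,10,10], dp=[[0,0,0],[0,0,0],[0,0,0],[0,0,0],[0,0,0]], twist=[0,0,0,0,0])

```text
time: 9.1
tool_pos: [505.7, -406.7, 86.5]
tcp_rot: [3.14, 0.003, 1.609]
contact_force: [-2.7, 0.1, 10.4]
grip_width: 16.9
finger_force: 30.0
```

Emit:
arm_command(gripper=[10,10,10,10,10], dp=[[0,0,-0.4],[0,0,-0.6],[0,0,-0.8],[0,0,-1],[0,0,-1]], twist=[0,0,0,0,0])

```text
time: 9.72
tool_pos: [505.4, -405.7, 180.7]
tcp_rot: [3.141, 0.0, 1.609]
contact_force: [0.1, 0.1, 0.6]
grip_width: 17.5
finger_force: 30.0
```

Emit:
arm_command(gripper=[10,10,10,10,10], dp=[[0,0,-1],[0,0,-1],[0,0,0],[0,0,0],[0,0,0]], twist=[0,0,-1,-1,-1])

```text
time: 10.35
tool_pos: [505.3, -405.7, 230.1]
tcp_rot: [3.141, 0.0, 1.874]
contact_force: [-0.1, 0.4, 0.1]
grip_width: 17.4
finger_force: 30.0
```

Emit:
arm_command(gripper=[10,10,10,10,10], dp=[[0,0,0],[0,0,0],[0,0,0],[0,0,0],[0,0,0]], twist=[-1,-1,-0.6,0,0])

```text
time: 10.98
tool_pos: [505.3, -405.7, 229.5]
tcp_rot: [3.141, 0.0, 2.097]
contact_force: [0.5, -0.8, -1.7]
grip_width: 17.4
finger_force: 30.0
```

Emit:
arm_command(gripper=[10,10,10,10,10], dp=[[0.9,1,0],[0.9,1,0],[0.9,1,0],[0.9,1,0],[0.9,1,0]], twist=[0,0,0,0,0])

```text
time: 11.6
tool_pos: [557.1, -244.6, 229.4]
tcp_rot: [3.141, 0.0, 2.097]
contact_force: [0.2, -0.3, -0.5]
grip_width: 17.4
finger_force: 30.0
```

Emit:
arm_command(gripper=[10,10,10,10,10], dp=[[0.9,1,0],[0.9,1,0],[0.9,1,0],[0.9,1,0],[0.9,1,0]], twist=[0,0,0,0,0])

```text
time: 12.22
tool_pos: [608.6, -84.5, 229.5]
tcp_rot: [3.141, 0.0, 2.097]
contact_force: [0.9, -0.4, -0.3]
grip_width: 16.9
finger_force: 30.0
```

Emit:
arm_command(gripper=[10,10,10,10,10], dp=[[0.9,1,0],[0.9,1,0],[0.9,1,0],[0.9,1,0],[0.9,1,0]], twist=[0,0,0,0,0])

```text
time: 12.85
tool_pos: [660.0, 75.6, 229.4]
tcp_rot: [3.141, 0.0, 2.097]
contact_force: [0.8, 0.5, 0.3]
grip_width: 17.6
finger_force: 30.0
```

Emit:
arm_command(gripper=[10,10,10,10,10], dp=[[0.96,0.93,0],[0,0,0.8],[0,0,0.6],[0,0,0],[0,0,0]], twist=[0,0,0,0,0])

```text
time: 13.48
tool_pos: [668.1, 106.5, 194.9]
tcp_rot: [3.141, 0.0, 2.097]
contact_force: [-0.3, -0.0, -0.6]
grip_width: 17.1
finger_force: 30.0
```

```bash
python3 -c "
from h import *
o,im=snap('w5');print(o['tool_pos'],o['tcp_rot'],o['contact_force'])
cv2.imwrite('pics/w5.png',cv2.resize(im[60:270,140:420,::-1],(800,600),interpolation=cv2.INTER_CUBIC))"
```

```text
[668.1081417  106.45778243 194.89739248] [3.14075057e+00 3.52615228e-04 2.09667513e+00] [-0.31090264 -0.04137124 -0.61828789]
```

View pics/w5.png

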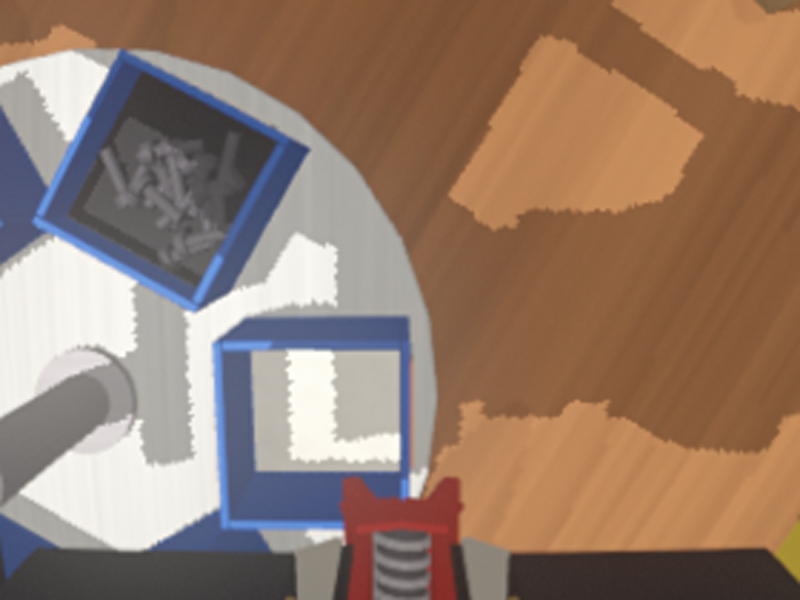

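```bash
python3 - <<'E'
from h import *
np.set_printoptions(precision=1,suppress=True,linewidth=150)
d=np.load('w5.npz');im=d['im'];s=(d['p'],d['r'])
for y in (184,195,210,222): print(y,[tuple(map(int,im[y,x])) for x in range(278,288)])
# horizontal profile of pot left edge and clip jaws
for y in (195,210): print(y,'L',[tuple(map(int,im[y,x])) for x in range(213,224)])
for y in (230,240,243): print(y,'clip',[x for x in range(255,310) if im[y,x,0]>120 and im[y,x,1]<70])
ax=np.array([564.3,46.8])
for dx in (0,): 
  for a in (29,30,31):
    u=np.array([np.cos(np.radians(a)),np.sin(np.radians(a))]);t=np.array([-u[1],u[0]])
    for r in (121.5,118.5,61.5):
      print(a,r,[proj('wrist',[*(ax+u*r+t*q),80],s) for q in(30,0)])
E
```

```text
184 [(195, 188, 178), (176, 170, 167), (95, 106, 146), (76, 98, 154), (80, 100, 153), (108, 105, 136), (151, 137, 128), (171, 168, 162), (172, 170, 165), (173, 170, 165)]
195 [(191, 186, 176), (173, 168, 166), (94, 105, 146), (77, 99, 154), (85, 101, 155), (142, 115, 142), (182, 146, 127), (171, 167, 160), (171, 169, 164), (172, 169, 164)]
210 [(191, 185, 175), (172, 168, 165), (92, 103, 145), (74, 96, 153), (85, 100, 154), (141, 113, 139), (180, 144, 124), (169, 164, 158), (169, 167, 162), (170, 167, 162)]
222 [(194, 189, 178), (170, 166, 164), (89, 101, 145), (72, 95, 153), (82, 97, 152), (139, 110, 135), (180, 143, 123), (168, 163, 156), (167, 165, 160), (169, 166, 160)]
195 L [(243, 241, 234), (228, 229, 233), (136, 173, 227), (109, 154, 223), (103, 135, 198), (91, 102, 138), (90, 98, 124), (89, 97, 124), (90, 97, 125), (89, 97, 124), (89, 97, 124)]
210 L [(240, 238, 232), (231, 228, 223), (193, 197, 215), (121, 156, 222), (105, 146, 216), (97, 123, 180), (89, 97, 128), (89, 96, 123), (89, 97, 124), (89, 97, 124), (87, 95, 123)]
230 clip [267, 293, 294, 295, 296, 297, 298, 299]
2
[... 207 characters left out ...]
 clip [261, 262, 263, 264, 265, 266, 267, 268, 269, 270, 271, 272, 273, 274, 275, 276, 277, 278, 279, 280, 281, 282, 283, 284, 285, 286, 287, 288, 289, 290, 291, 292, 293, 294, 295, 296, 297, 298, 299]
29 121.5 [array([284., 182.]), array([283.2, 216.2])]
29 118.5 [array([280.4, 181.9]), array([279.7, 216.1])]
29 61.5 [array([213.9, 181.1]), array([214.8, 214.9])]
30 121.5 [array([283.4, 179.5]), array([283.2, 213.8])]
30 118.5 [array([279.8, 179.5]), array([279.8, 213.8])]
30 61.5 [array([213.3, 179.9]), array([214.8, 213.7])]
31 121.5 [array([282.8, 177.1]), array([283.2, 211.5])]
31 118.5 [array([279.2, 177.1]), array([279.8, 211.5])]
31 61.5 [array([212.6, 178.7]), array([214.7, 212.6])]
```

The rim is at columns 280–283 and the clip's middle at column 280, so I'll shift 1 mm outwards and lower.

Emit:
arm_command(gripper=[10,10,10,10,10], dp=[[0,0.04,0],[0,0,0.8],[0,0,0.8],[0,0,0.7],[0,0,0]], twist=[0,0,0,0,0])

```text
time: 14.15
tool_pos: [667.9, 107.4, 135.3]
tcp_rot: [-3.139, -0.001, 2.097]
contact_force: [-0.5, 1.3, -0.3]
grip_width: 17.1
finger_force: 30.0
```

Emit:
arm_command(gripper=[10,10,10,10,10], dp=[[0,0,0.4],[0,0,0.4],[0,0,0.4],[0,0,0.3],[0,0,0]], twist=[0,0,0,0,0])

```text
time: 14.78
tool_pos: [668.2, 107.5, 98.3]
tcp_rot: [-3.14, -0.001, 2.098]
contact_force: [-0.9, -0.8, -0.9]
grip_width: 17.3
finger_force: 30.0
```

Emit:
arm_command(gripper=[10,10,10,10,10], dp=[[0,0,0.08],[0,0,0],[0,0,0],[0,0,0],[0,0,0]], twist=[0,0,0,0,0])

```text
time: 15.4
tool_pos: [668.7, 107.5, 97.4]
tcp_rot: [3.141, 0.0, 2.098]
contact_force: [0.1, 0.4, -0.9]
grip_width: 17.2
finger_force: 30.0
```

```bash
python3 -c "
from h import *
o,im=snap('w6');print(o['tool_pos'],o['contact_force'],o['moment'])
b=capture('top');s=capture('scene');f=lambda a,w,h:cv2.resize(a[:,:,::-1],(w,h),interpolation=cv2.INTER_CUBIC)
cv2.imwrite('pics/w6.png',np.hstack([f(im[150:270,200:360],400,300),f(s[150:255,240:380],400,300)]))"
```

```text
[668.71702584 107.47485985  97.35005216] [ 0.0632441   0.41050407 -0.86896798] [-0.05502553 -0.04220106 -0.02026077]
```

View pics/w6.png

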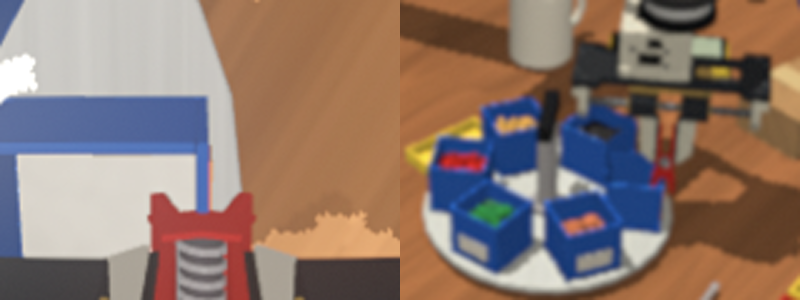

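The wall (x≈203) enters centrally between the jaws (clip middle 202), and there is no barrel contact yet. I'll go lower until it touches.

Emit:
arm_command(gripper=[10,10,10,10,10], dp=[[0,0,0.08],[0,0,0],[0,0,0],[0,0,0],[0,0,0]], twist=[0,0,0,0,0])

```text
time: 16.18
tool_pos: [669.0, 107.2, 96.5]
tcp_rot: [3.14, 0.001, 2.098]
contact_force: [-1.6, -1.1, 6.0]
grip_width: 17.1
finger_force: 30.0
```

Emit:
arm_command(gripper=[24,32,40,48,58], dp=[[0,0,0],[0,0,0],[0,0,0],[0,0,0],[0,0,0]], twist=[0,0,0,0,0])

```text
time: 16.8
tool_pos: [668.6, 107.5, 95.1]
tcp_rot: [-3.141, -0.0, 2.098]
contact_force: [0.5, -0.4, 0.9]
grip_width: 53.8
finger_force: 0.0
```

Emit:
arm_command(gripper=[58,58,58,58,58], dp=[[0,0,0],[0,0,-0.4],[0,0,-0.8],[0,0,-1],[0,0,-1]], twist=[0,0,0,0,0])

```text
time: 17.42
tool_pos: [668.8, 107.5, 176.9]
tcp_rot: [3.141, 0.0, 2.098]
contact_force: [-0.4, 0.2, -0.1]
grip_width: 58.0
finger_force: 0.0
```

Emit:
arm_command(gripper=[58,58,58,58,58], dp=[[0,0,-1],[0,0,-1],[0,0,0],[0,0,0],[0,0,0]], twist=[0,0,0,0,0])

```text
time: 18.05
tool_pos: [668.1, 107.4, 223.8]
tcp_rot: [-3.139, -0.001, 2.098]
contact_force: [-0.7, 0.1, -0.6]
grip_width: 58.0
finger_force: 0.0
```

```bash
python3 -c "
from h import *
o,im=snap('w7');print(o['tool_pos'],o['tcp_rot'],o['contact_force'])
s=capture('scene');f=lambda a,w,h:cv2.resize(a[:,:,::-1],(w,h),interpolation=cv2.INTER_CUBIC)
cv2.imwrite('pics/w7.png',np.hstack([f(im[60:270,140:420],480,360),f(s[160:244,250:325],320,360)]))"
```

```text
[668.11042751 107.42655376 223.75488271] [-3.13944409e+00 -1.16599435e-03  2.09758499e+00] [-0.65801041  0.08969331 -0.62979433]
```

View pics/w7.png

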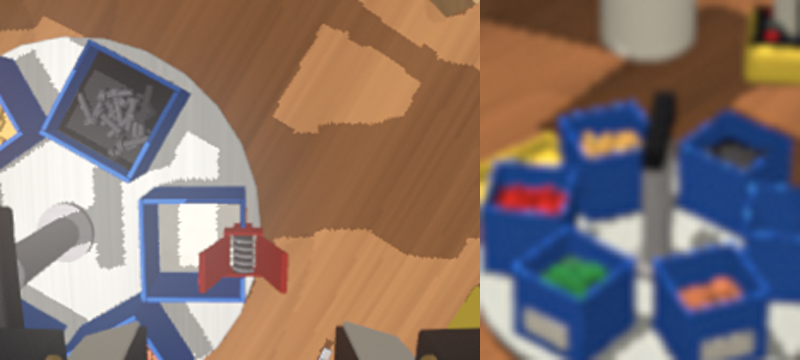

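The clip is astride the outer wall, upright and centred at (243,255). Next is the handle.

Emit:
arm_command(gripper=[58,58,58,58,58], dp=[[0,-1,0],[0,-1,0],[0,-1,0],[0,-1,0],[0,-0.8,0]], twist=[0,0,0,0,0])

```text
time: 18.77
tool_pos: [563.9, 46.7, 224.9]
tcp_rot: [-3.141, -0.0, 2.097]
contact_force: [0.1, -0.1, -0.1]
grip_width: 58.2
finger_force: 0.0
```

Emit:
arm_command(gripper=[58,58,58,58,58], dp=[[0,0,0],[0,0,1],[0,0,0.7],[0,0,0],[0,0,0]], twist=[0,0,0,0,0])

```text
time: 19.4
tool_pos: [565.7, 47.4, 183.2]
tcp_rot: [3.141, 0.0, 2.098]
contact_force: [-1.2, 0.6, 1.3]
grip_width: 58.1
finger_force: 0.0
```

```bash
python3 - <<'E'
from h import *
o,im=snap('w8');s=(o['tool_pos'],o['tcp_rot']);print(s,o['joint_positions'])
# dark handle extents per row near image centre
for y in range(170,250,6):
    g=im[y].max(1); k=[x for x in range(240,325) if g[x]<60]; print(y,(k[0],k[-1],len(k)) if k else None)
u=np.array([np.cos(.5236),np.sin(.5236)]);t=np.array([-u[1],u[0]])
for q in(35,10,0):
    print(q,[proj('wrist',[*(np.array([564.3,46.8])+u*r+t*q),148],s).round(1) for r in(-8,8)])
E
```

```text
(array([565.68780098,  47.37127102, 183.23931309]), array([3.14064161e+00, 4.34623861e-04, 2.09783885e+00])) [-5.15376306e-02  4.55568444e-01  1.47201582e+00  1.66739052e-04
  1.21297448e+00 -5.78638674e-01]
170 None
176 None
182 None
188 None
194 None
200 None
206 None
212 None
218 None
224 None
230 None
236 None
242 None
248 None
35 [array([266.1, 191.9]), array([292.7, 191.9])]
10 [array([266.4, 231.4]), array([292.1, 231.5])]
0 [array([266.5, 246.4]), array([291.9, 246.5])]
```

Emit:
arm_command(gripper=[58,58,58,58,58], dp=[[0,0,0],[0,0,0],[0,0,0],[0,0,0],[0,0,0]], twist=[1,1,1,1,1])

```text
time: 20.08
tool_pos: [565.6, 47.2, 183.7]
tcp_rot: [3.14, 0.0, 1.658]
contact_force: [-0.8, 0.4, 0.6]
grip_width: 58.1
finger_force: 0.0
```

Emit:
arm_command(gripper=[58,58,58,58,58], dp=[[0,0,0],[0,0,0],[0,0,0],[0,0,0],[0,0,0]], twist=[1,1,1,1,1])

```text
time: 20.7
tool_pos: [565.5, 47.2, 183.7]
tcp_rot: [3.14, -0.001, 1.222]
contact_force: [-0.0, 0.1, -0.3]
grip_width: 58.1
finger_force: 0.0
```

Emit:
arm_command(gripper=[58,58,58,58,58], dp=[[0,0,0],[0,0,0],[0,0,0],[0,0,0],[0,0,0]], twist=[1,1,1,1,1])

```text
time: 21.32
tool_pos: [565.5, 47.2, 183.7]
tcp_rot: [3.14, -0.001, 0.786]
contact_force: [-0.7, -0.7, 0.0]
grip_width: 57.7
finger_force: 0.0
```

Emit:
arm_command(gripper=[58,58,58,58,58], dp=[[0,0,0],[0,0,0],[0,0,0],[0,0,0],[0,0,0]], twist=[1,1,1,1,1])

```text
time: 21.95
tool_pos: [565.5, 47.2, 183.7]
tcp_rot: [3.141, -0.002, 0.349]
contact_force: [0.1, -0.1, -0.2]
grip_width: 58.2
finger_force: 0.0
```

Emit:
arm_command(gripper=[58,58,58,58,58], dp=[[0,0,0],[0,0,0],[0,0,0],[0,0,0],[0,0,0]], twist=[1,1,1,1,1])

```text
time: 22.58
tool_pos: [565.5, 47.2, 183.7]
tcp_rot: [-3.141, -0.002, -0.087]
contact_force: [-0.5, 0.5, -0.3]
grip_width: 58.1
finger_force: 0.0
```

Emit:
arm_command(gripper=[58,58,58,58,58], dp=[[0,0,0],[0,0,0],[0,0,0],[0,0,0],[0,0,0]], twist=[1,1,1,1,1])

```text
time: 23.2
tool_pos: [565.5, 47.2, 183.7]
tcp_rot: [-3.141, -0.002, -0.523]
contact_force: [0.6, -0.3, 0.5]
grip_width: 57.9
finger_force: 0.0
```

Emit:
arm_command(gripper=[58,58,58,58,58], dp=[[0,0,0],[0,0,0],[0,0,0],[0,0,0],[0,0,0]], twist=[1,1,1,1,1])

```text
time: 23.82
tool_pos: [565.5, 47.2, 183.7]
tcp_rot: [-3.14, -0.001, -0.96]
contact_force: [0.7, -0.1, 0.6]
grip_width: 58.1
finger_force: 0.0
```

Emit:
arm_command(gripper=[58,58,58,58,58], dp=[[0,0,0],[0,0,0],[0,0,0],[0,0,0],[0,0,0]], twist=[1,0,0,0,0])

```text
time: 24.45
tool_pos: [564.9, 47.2, 182.8]
tcp_rot: [-3.141, 0.0, -1.043]
contact_force: [0.1, 0.5, -0.9]
grip_width: 57.8
finger_force: 0.0
```

```bash
python3 - <<'E'
from h import *
np.set_printoptions(precision=1,suppress=True)
o,im=snap('w9')
for k in('w8','w9'):
    d=np.load(k+'.npz');im=d['im'];s=(d['p'],d['r']);print(k,s)
    for y in (200,210,220,230): print(y,list(im[y,255:305].max(1)))
    u=np.array([np.cos(.5236),np.sin(.5236)]);t=np.array([-u[1],u[0]])
    for q in(-35,0,35): print(q,[proj('wrist',[*(np.array([564.3,46.8])+u*r+t*q),148],s) for r in(-8,8)])
E
```

```text
w8 (array([565.7,  47.4, 183.2]), array([3.1, 0. , 2.1]))
200 [np.uint8(172), np.uint8(172), np.uint8(174), np.uint8(177), np.uint8(173), np.uint8(161), np.uint8(156), np.uint8(156), np.uint8(156), np.uint8(156), np.uint8(156), np.uint8(147), np.uint8(109), np.uint8(84), np.uint8(82), np.uint8(85), np.uint8(85), np.uint8(84), np.uint8(85), np.uint8(84), np.uint8(84), np.uint8(83), np.uint8(84), np.uint8(82), np.uint8(83), np.uint8(82), np.uint8(82), np.uint8(82), np.uint8(82), np.uint8(82), np.uint8(81), np.uint8(81), np.uint8(80), np.uint8(80), np.uint8(80), np.uint8(79), np.uint8(80), np.uint8(103), np.uint8(140), np.uint8(153), np.uint8(154), np.uint8(153), np.uint8(152), np.uint8(153), np.uint8(159), np.uint8(172), np.uint8(178), np.uint8(177), np.uint8(177), np.uint8(176)]
210 [np.uint8(186), np.uint8(173), np.uint8(174), np.uint8(176), np.uint8(177), np.uint8(175), np.uint8(166), np.uint8(158), np.uint8(157), np.uint8(157), np.uint8(157), np.uint8(147), np.uint8(109), np.uint8(86), np.uint8(83), np.uint8(84), np.uint8(85), np.uint8(85), np.uint8(85), np.uint8(84), np.uint8(84),
[... 4459 characters left out ...]
133), np.uint8(119), np.uint8(70), np.uint8(55), np.uint8(55), np.uint8(57), np.uint8(58), np.uint8(57), np.uint8(56), np.uint8(57), np.uint8(58), np.uint8(59), np.uint8(58), np.uint8(58), np.uint8(59), np.uint8(59), np.uint8(58), np.uint8(59), np.uint8(58), np.uint8(59), np.uint8(59), np.uint8(59), np.uint8(60), np.uint8(58), np.uint8(58), np.uint8(58), np.uint8(75), np.uint8(110), np.uint8(134), np.uint8(139), np.uint8(148), np.uint8(156), np.uint8(157), np.uint8(157), np.uint8(157), np.uint8(157), np.uint8(155), np.uint8(154), np.uint8(157)]
-35 [array([293.5, 187.2]), array([266.8, 187.1])]
0 [array([292.7, 242.4]), array([267.2, 242.3])]
35 [array([291.8, 291.5]), array([267.8, 291.5])]
```

Emit:
arm_command(gripper=[58,58,58,58,58], dp=[[0,0,0.8],[0,0,0.8],[0,0,0.6],[0,0,0.4],[0,0,0]], twist=[0,0,0,0,0])

```text
time: 25.12
tool_pos: [564.7, 47.2, 117.1]
tcp_rot: [3.141, 0.001, -1.044]
contact_force: [-0.1, -1.0, 0.7]
grip_width: 57.9
finger_force: 0.0
```

Emit:
arm_command(gripper=[44,32,24,18,10], dp=[[0,0,0],[0,0,0],[0,0,0],[0,0,0],[0,0,0]], twist=[0,0,0,0,0])

```text
time: 25.75
tool_pos: [565.1, 47.2, 117.9]
tcp_rot: [-3.141, -0.0, -1.044]
contact_force: [0.8, 0.3, 0.9]
grip_width: 20.7
finger_force: 30.0
```

Emit:
arm_command(gripper=[8,8,8,8,8], dp=[[0,0,0],[0,0,0],[0,0,0],[0,0,0],[0,0,0]], twist=[0,0,0,0,0])

```text
time: 26.38
tool_pos: [565.1, 47.2, 117.9]
tcp_rot: [-3.141, -0.0, -1.044]
contact_force: [0.9, 1.0, 2.3]
grip_width: 20.6
finger_force: 30.0
```

A grip width of 20.6 means the tips are on the 22 mm column below the bar. I'll open, rise 10 mm and regrip on the bar itself.

Emit:
arm_command(gripper=[30,36,36,36,36], dp=[[0,0,0],[0,0,0],[0,0,0],[0,0,-0.42],[0,0,0]], twist=[0,0,0,0,0])

```text
time: 27.0
tool_pos: [565.7, 47.1, 129.4]
tcp_rot: [-3.14, -0.001, -1.044]
contact_force: [0.1, -0.7, -0.3]
grip_width: 36.1
finger_force: 0.0
```

Emit:
arm_command(gripper=[26,20,14,8,8], dp=[[0,0,0],[0,0,0],[0,0,0],[0,0,0],[0,0,0]], twist=[0,0,0,0,0])

```text
time: 27.62
tool_pos: [565.1, 47.2, 128.3]
tcp_rot: [-3.141, -0.0, -1.044]
contact_force: [0.3, 0.4, 1.1]
grip_width: 15.5
finger_force: 30.3
```

Emit:
arm_command(gripper=[8,8,8,8,8], dp=[[0,0,0],[0,0,0],[0,0,0],[0,0,0],[0,0,0]], twist=[0,0,0,0,0])

```text
time: 28.25
tool_pos: [565.2, 47.2, 128.3]
tcp_rot: [-3.141, -0.0, -1.044]
contact_force: [1.7, 0.9, 0.9]
grip_width: 15.8
finger_force: 30.3
```

The bar is now held at 15.8 mm. Next I'll turn it anticlockwise.

Emit:
arm_command(gripper=[8,8,8,8,8], dp=[[0,0,0],[0,0,0],[0,0,0],[0,0,0],[0,0,0]], twist=[-0.3,-0.6,-0.8,-0.8,-0.8])

```text
time: 28.88
tool_pos: [564.9, 47.0, 128.3]
tcp_rot: [3.141, -0.0, -0.753]
contact_force: [1.2, -0.0, 2.6]
grip_width: 15.4
finger_force: 30.3
```

Emit:
arm_command(gripper=[8,8,8,8,8], dp=[[0,0,0],[0,0,0],[0,0,0],[0,0,0],[0,0,0]], twist=[-0.8,-0.8,-0.8,-0.8,-0.8])

```text
time: 29.5
tool_pos: [564.7, 46.7, 128.3]
tcp_rot: [3.141, 0.0, -0.404]
contact_force: [0.6, -0.2, 1.9]
grip_width: 15.8
finger_force: 30.3
```

Emit:
arm_command(gripper=[8,8,8,8,8], dp=[[0,0,0],[0,0,0],[0,0,0],[0,0,0],[0,0,0]], twist=[-0.8,-0.8,-0.8,-0.8,-0.8])

```text
time: 30.12
tool_pos: [564.6, 46.4, 128.3]
tcp_rot: [3.14, 0.001, -0.055]
contact_force: [-0.7, -1.1, 3.3]
grip_width: 16.0
finger_force: 30.3
```

Emit:
arm_command(gripper=[8,8,8,8,8], dp=[[0,0,0],[0,0,0],[0,0,0],[0,0,0],[0,0,0]], twist=[-0.8,-0.8,-0.8,-0.8,-0.8])

```text
time: 30.75
tool_pos: [564.7, 46.1, 128.3]
tcp_rot: [3.14, 0.001, 0.294]
contact_force: [0.8, -3.9, 2.9]
grip_width: 15.8
finger_force: 30.3
```

Emit:
arm_command(gripper=[8,8,8,8,8], dp=[[0,0,0],[0,0,0],[0,0,0],[0,0,0],[0,0,0]], twist=[-0.8,-0.8,-0.8,-0.8,-0.8])

```text
time: 31.38
tool_pos: [564.9, 45.7, 128.3]
tcp_rot: [3.14, 0.001, 0.643]
contact_force: [1.0, -5.2, 2.2]
grip_width: 15.7
finger_force: 30.3
```

Emit:
arm_command(gripper=[8,8,8,8,8], dp=[[0,0,0],[0,0,0],[0,0,0],[0,0,0],[0,0,0]], twist=[-0.8,-0.8,-0.8,-0.8,-0.8])

```text
time: 32.0
tool_pos: [565.1, 45.5, 128.3]
tcp_rot: [3.14, 0.002, 0.992]
contact_force: [1.9, -5.8, 0.9]
grip_width: 15.7
finger_force: 30.3
```

Emit:
arm_command(gripper=[8,8,8,8,8], dp=[[0,0,0],[0,0,0],[0,0,0],[0,0,0],[0,0,0]], twist=[-0.8,-0.8,-0.8,-0.8,-0.8])

```text
time: 32.62
tool_pos: [565.5, 45.4, 128.3]
tcp_rot: [3.14, 0.002, 1.341]
contact_force: [3.2, -5.5, 0.7]
grip_width: 15.6
finger_force: 30.3
```

Emit:
arm_command(gripper=[8,8,8,8,8], dp=[[0,0,0],[0,0,0],[0,0,0],[0,0,0],[0,0,0]], twist=[-0.3,-0.1,0,0,0])

```text
time: 33.25
tool_pos: [565.5, 45.4, 128.3]
tcp_rot: [3.14, 0.002, 1.374]
contact_force: [2.8, -6.0, 1.0]
grip_width: 15.9
finger_force: 30.3
```

```bash
python3 -c "
from h import *
o,im=snap('w10');print(o['tool_pos'],o['tcp_rot'],o['contact_force'],o['moment'],o['joint_positions'])
b=capture('top');np.save('b10.npy',b);f=lambda a,w,h:cv2.resize(a[:,:,::-1],(w,h),interpolation=cv2.INTER_CUBIC)
cv2.imwrite('pics/w10.png',np.hstack([f(im[20:270,110:450],480,353),f(b[160:300,180:307],320,353)]))"
```

```text
[565.47908194  45.38977916 128.31073146] [3.14004368e+00 2.33971615e-03 1.37414776e+00] [ 2.78868126 -5.9587926   0.9716876 ] [-0.97960362 -0.43545471  0.0364505 ] [-0.05355263  0.51118186  1.54426546 -0.00286866  1.08494755  0.14443216]
```

View pics/w10.png

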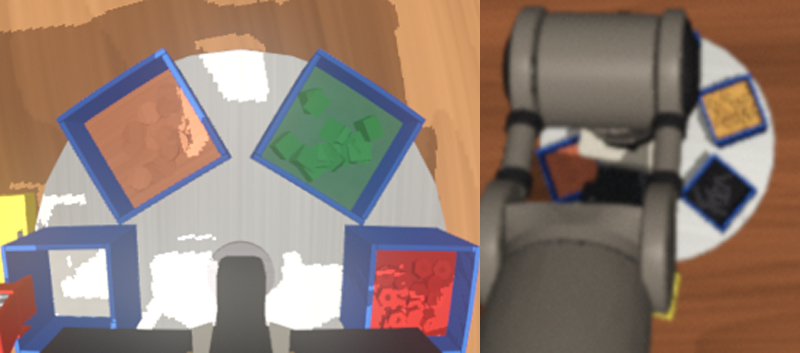

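Only the yellow tray's angle needs a finer number. The empty pot with the clip is at left, facing the tray. Turning axis from the motion is about (565.3,46.3) and the pot is at 168.7°.

```bash
python3 - <<'E'
from h import *
np.set_printoptions(precision=1,suppress=True)
top=np.load('im0.npz')['b']
for k in('w0','w1','top'):
    if k=='top': im=top;n='top';s=None;c=(402,76)
    else: d=np.load(k+'.npz');im=d['im'];s=(d['p'],d['r']);n='wrist'
    hsv=cv2.cvtColor(im,cv2.COLOR_RGB2HSV)
    m=cv2.inRange(hsv,(24,120,60),(34,255,255))
    nn,l,st,ce=cv2.connectedComponentsWithStats(m)
    c0=proj(n,[407,78,16],s);i=min((j for j in range(1,nn) if st[j,4]>150),key=lambda j:np.hypot(*(ce[j]-c0)))
    cs,_=cv2.findContours((l==i).astype(np.uint8),cv2.RETR_EXTERNAL,cv2.CHAIN_APPROX_NONE)
    P=np.array([onz(ray(n,p[0].astype(float),s),16)[:2] for p in max(cs,key=len)],np.float32)
    r=cv2.minAreaRect(cv2.convexHull(P));ct=np.array(r[0]);v=ct-[565.3,46.3]
    print(k,st[i],r,np.hypot(*v),np.degrees(np.arctan2(v[1],v[0])))
E
```

```text
w0 [ 156  176   52   84 2851] ((406.215087890625, 79.80012512207031), (102.59577941894531, 52.206993103027344), 78.60462188720703) 162.5738836469189 168.10838826421966
w1 [ 158   72   59   91 3303] ((406.3639221191406, 77.74871063232422), (99.9278793334961, 52.76587677001953), 78.4744644165039) 162.0175862447847 168.80745158550704
top [221 263  38  23 591] ((405.8958435058594, 77.34678649902344), (99.22427368164062, 49.8506965637207), 78.37396240234375) 162.39947062575175 168.97861187159643
```

Three views put the front at about 168.6° and the pot is at 168.7°, so it is square. The bar is held with 30 N, so I'll hand in.

```bash
python3 -c "
from h import *
o=get_obs();print(o['time'],o['grip_width'],o['finger_force'])
print(close_job())"
```

```text
33.35 15.77660182826545 30.312948790924565
the job is handed in; nothing more can be done
None
```

The job is handed in at 33.4 s: the red clip is upright over the empty pot's outer wall, the pot is squarely behind the yellow tray (168.7° against a measured front of about 168.6°), and the gripper is holding the black handle closed at about 30 N.

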